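# Lock the carved panel with its quarter-turn key

### The arm

A 7-joint arm with a two-finger parallel gripper is mounted at the origin on the work surface. World frame = base frame: x ahead of the robot, y to its left, z up, the work surface at z = 0. Lengths are in m, angles in rad, forces in N, time in s.
With the tool pointing down it reaches from about 0.35 to 0.9 m from the base axis. Payload 8.1 kg.
Tool frame: the origin (TCP) lies midway between the tips of the shut fingers; the grasp point (between the pads) lies 19 mm behind it (arm.tcp_to_grasp is the distance from the TCP to the grasp point, in m); x points along the fingers, y is the direction in which the jaws open and shut, and the axes are right-handed (so a half turn about x gives the same grasp; the last joint's range is limited). The gripper opens to 85 mm and grips with 20 to 120 N. Pads are 22 mm wide; open, the fingers measure 114 mm over their backs; the gripper's body (76 mm by 85 mm) begins 54 mm behind the grasp point. The pads swing forward as they close: fully open they stand 13 mm farther back than shut.
Start: joints at [-1.268, 0.434, 0.025, 1.573, -0.012, 1.134, -0.075], TCP at [0.247, 0.574, 0.231] pointing down, gripper open.
Joint ranges: [-2.62, 2.62], [-0.44, 2.09], [-1.27, 1.32], [0.08, 2.57], [-1.32, 4.46], [0.12, 2], [-2.74, 2.74]. Speed limits (rad/s): [2.22, 2.22, 3.01, 3.01, 3.14, 3.14, 3.14].

### API

Orientations are given as a unit quaternion [x, y, z, w].
In Python, from station import arm gives the robot as it stands.
- The arm moves only by the tool carry_out, never from a script. Its argument "steps" is one flat list of numbers, 7 for each row, row after row: the shift along the tool's x, y, z in mm, then the turn, a rotation vector about the tool's x, y, z in degrees, then the finger opening in mm, from 0 to 85.4. In form: [x, y, z, ax, ay, az, jaw, x, y, z, ax, ay, az, jaw, ...]. A call has 1 to 20 rows; each row shifts and turns the commanded pose from where the row before left it, along the tool's axes as they then stand; what a row does not reach is not made up. A row lasts 1/10 s, in which the tool goes at most 50 mm and 8.59 degrees, less where a joint would pass 70% of its speed; a pose out of reach is approached as far as the arm can. A call is refused whole if a number of a shift passes 50 or a number of a turn 8.59, either way. A call with a gripper value outside its range is refused whole. The fingers move at their own pace and stop on an object; "force" is the grip in N (left out, the last holds). Time passes only in rows, so rows that do not move let the fingers close. It gives the time, the measured TCP pose, the force and the opening at its end, in the units of the state.
- arm.get_state(): the state, without advancing time (a new reading comes with each control period).
- arm.get_image(name): name is "side" or "top"; returns a dict with "pixels" (384x512x3 uint8, red, green, blue), "depth" (384x512 float32, m along the optical axis (not along the pixel's ray), 0 where there is no reading), "fov_y" (degrees; the focal length in pixels is half the picture's height over the tangent of half this angle, whatever the lens; pixels are square), "cx", "cy" (the principal point, pixels), "camera_from_world" (4x4, takes a point from world to camera coordinates). Camera axes: x right, y up, looking along -z (the intrinsics and any distortion apply to the point x, -y, -z); pixel columns grow to the right and rows downward; lengths in m; the calibration is good to about 2 mm. A picture is of the moment at which its call begins.
- arm.finish_job(): hands the job in, once; it reports no verdict.
Trained networks look in the newest picture that a camera, given by its name, has taken for a name from the list of things; names that differ only in an ending like _2 or _b are one class to them, and where a whole thing is asked for, a point or a joint stands for the part that bears it (a point fixed in the world has none). Each returns a list of dicts, best first, with "score" (0 to 1); they miss things now and then, are a little off and sometimes report something else, mostly with a low value. They report only what shows in the picture. A call takes as long as a camera call.
- arm.recognise(camera, name): "rect" ([left, top, right, bottom] in pixels, round what is visible of it).
- arm.pinpoint(camera, name): "point" ([column, row] in pixels: a listed point, or the origin of a listed thing).
The state is a dict: "time": time; "qpos": joint angles; "qd": joint speeds; "tau": joint torques, N m; "position": TCP position; "ee_rot": TCP orientation; "force": force on the tool from outside, world axes, zero at the start; "wrist_torque": the same for the moment, N m; "gripper_width": opening from 0.0 (shut) to 1.0 (fully open).
Only numpy, scipy, OpenCV 4.12 (cv2) and the standard library are available. Lean on these libraries where they do the work, as an engineer would, in place of code of your own. Each camera call takes 0.05 s, during which the arm holds its last target.

### The job

Fasten the carved panel of the small wooden cabinet with the turn-key that belongs to it: of the three wooden keys standing on the bench, the one whose short cross-bar foot fits the panel's oblong slot. Line its foot up with the slot, push it in until its collar rests flat on the panel, give it a quarter turn either way so that the foot lies across the slot underneath, and let go. Leave the long-footed key and the round-footed plug standing where they are.

Things in the scene. Friction and masses are not known exactly. Their poses are not given: they have to be found in the camera images.
- key_mid (a point): The right key: loose pale wood, 120 g, upright on the bench, 82 mm tall (all sizes mm). Point: on its axis, 41 above its underside. z up; x along foot and handle (half turn: same). Upwards: foot 76(x) x 20(y) x 14 high; shank dia 20, 18 long; collar dia 58, 8 thick (underside 9 below the point); bar handle 56(x) x 16(y) x 42 high, from 1 below to 41 above the point: pinch its 16 mm sides.
- slot (a point): Centre of the oblong slot in the level top face of the fixed cabinet's carved panel, 70 mm above the bench; cabinet 200 x 200. x along the slot, z up. Slot 92(x) x 36(y), through the 14 thick panel, 3 mm bevel; below it a hollow 50 deep where the foot turns freely. Collar resting on the panel: key_mid 9 above this point, foot 4 clear of the panel's underside. No spring, light friction.
- long_key_mid (a point): Bystander key, loose, upright: as the right key in every way, but its foot is 116 mm long, too long for the slot. Point: on its axis, 41 mm above its underside; x along foot and handle, z up.
- plug_mid (a point): Bystander plug, loose, upright: same collar, shank and bar handle as the right key, but its foot is a round disc 34 mm across and 14 mm high, hidden under the collar from above; it cannot lock. Point: on its axis, 41 mm above its underside; x along handle, z up.

How it is judged:
By the outcome, as a careful person would: the job done as asked, in the order asked, and still so for the second after the job is handed in, with the robot touching nothing.
It also fails if it takes over 42 s, if anything falls off the work surface, if the arm or the gripper's body presses on something with over 40 N, if the wrist force passes 120 N, or if a joint passes its speed limit or range.

## Working session

There is one attempt and no reset: what is moved stays moved. The work goes in short steps, Python scripts to look and compute and a tool call to move; the robot and the scene stay as the last step left them, time stands still between calls to the robot, and variables do not carry over. Pictures are saved under pics/ and viewed, and the job is handed in when it is done.

Besides the shell and the picture viewer there is one more tool, called as name(argument=value, ...) on one line, values as JSON. carry_out: Moves the arm, as the interface text tells. Its arguments: {"type":"object","properties":{"steps":{"type":"array"},"force":{"type":"number"}},"required":["steps"]}

```bash
mkdir -p pics; ls; cat > h.py <<'E'
import numpy as np, cv2
from station import arm
def grab(n,f=None):
    im=arm.get_image(n)
    if f: cv2.imwrite('pics/'+f,im['pixels'][:,:,::-1])
    return im
def deproj(im,u,v,d=None,z=None):
    H=im['pixels'].shape[0]; f=H/2/np.tan(np.radians(im['fov_y'])/2)
    r=np.array([(u-im['cx'])/f,-(v-im['cy'])/f,-1.0])
    T=np.linalg.inv(im['camera_from_world'])
    R,t=T[:3,:3],T[:3,3]; w=R@r
    if z is not None: return t+w*(z-t[2])/w[2]
    return t+w*d
E
python3 - <<'E'
from h import *
s=arm.get_state(); print(s)
for c in ['top','side']:
    im=grab(c,c+'0.png'); print(c,{k:im[k] for k in im if k not in('pixels','depth')})
    for n in ['key_mid','slot','long_key_mid','plug_mid']:
        for p in arm.pinpoint(c,n)[:3]:
            u,v=p['point']; print(n,p, im['depth'][int(v),int(u)], deproj(im,u,v,d=im['depth'][int(v),int(u)]))
        print(arm.recognise(c,n)[:3])
E
```

```text
pics
{'time': 0.0, 'qpos': array([-1.26757556,  0.43523521,  0.02497282,  1.57407459, -0.01160316,
        1.13401892, -0.07511526]), 'qd': array([-0.00302742,  0.00061231, -0.00103637, -0.00027336, -0.0003715 ,
        0.00021241,  0.000676  ]), 'tau': array([ 5.47682134e-05, -6.70469141e+01,  1.02485429e+00, -3.16229618e+01,
        1.54986960e-02,  1.23339461e-02, -4.31773358e-06]), 'position': array([0.2465859 , 0.57375401, 0.23052708]), 'ee_rot': array([ 0.14196764,  0.69265749, -0.14308538,  0.69252968]), 'force': array([-0.37010318,  0.35626863, -0.19066291]), 'wrist_torque': array([-0.01622328,  0.04397741, -0.06157189]), 'gripper_width': 0.9984968472933066}
top {'fov_y': 56.05089599299926, 'cx': 259.61118431367686, 'cy': 185.90727332580732, 'camera_from_world': array([[-0.01991532, -0.99977722,  0.00699217, -0.04778045],
       [ 0.9941132 , -0.01905657,  0.10665737, -0.54640225],
       [-0.10650036,  0.00907512,  0.99427125, -0.68533439],
       [ 0.        ,  0.        ,  0.        ,  1.        ]])}
key_mid {'point': [313.0, 152.5], 'score': 0.74} 0.68590844 [ 0.60342461 
[... 861 characters left out ...]
05, -0.2795105 ],
       [-0.36716871, -0.50778096,  0.77932383, -0.97932984],
       [ 0.        ,  0.        ,  0.        ,  1.        ]])}
key_mid {'point': [310.6, 228.1], 'score': 0.64} 1.0590836 [ 0.59996225 -0.17810726  0.06427899]
[{'rect': [297.4, 210.5, 321.3, 252.4], 'score': 0.96}]
slot {'point': [213.7, 146.7], 'score': 0.73} 1.2087834 [0.57009558 0.14740677 0.07021222]
[{'rect': [154.0, 107.1, 265.0, 200.8], 'score': 0.89}]
long_key_mid {'point': [253.2, 257.3], 'score': 0.89} 1.0242355 [ 0.46143647 -0.15789497  0.05689974]
[]
plug_mid {'point': [317.8, 294.8], 'score': 0.85} 0.9629516 [ 0.50806422 -0.30536296  0.06141994]
[{'rect': [302.8, 275.7, 329.6, 313.6], 'score': 0.76}]
```

```bash
python3 - <<'E'
import cv2
for c in['top','side']:
    i=cv2.imread(f'pics/{c}0.png')
    cv2.imwrite(f'pics/{c}0b.png',cv2.resize(i[90:340,60:440],None,fx=2.1,fy=2.1,interpolation=cv2.INTER_CUBIC))
E
```

```text
(no output)
```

View pics/top0b.png

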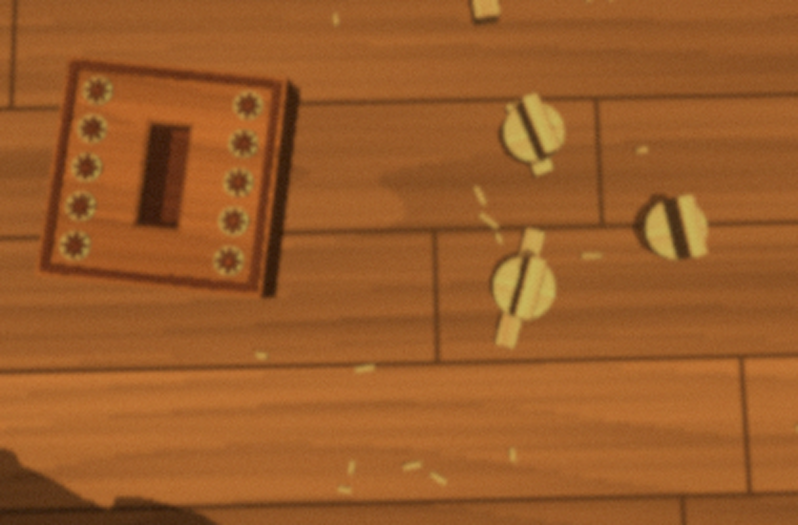

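View pics/side0b.png

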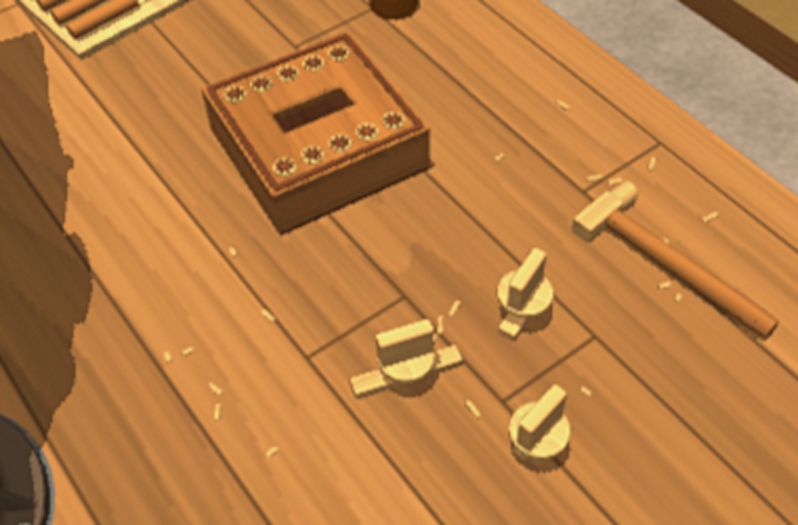

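The right key, with its short foot showing, is at about top (315,153). The long key is at (310,228), the plug at (382,197) and the slot at (138,174). Next I refine these with the point clouds.

```bash
cat >> h.py <<'E'
def cloud(im):
    D=im['depth']; H,W=D.shape; f=H/2/np.tan(np.radians(im['fov_y'])/2)
    u,v=np.meshgrid(np.arange(W),np.arange(H))
    P=np.stack([(u-im['cx'])/f*D,-(v-im['cy'])/f*D,-D],-1)
    T=np.linalg.inv(im['camera_from_world'])
    return P@T[:3,:3].T+T[:3,3], D>0
def rect(pts):
    r=cv2.minAreaRect((pts[:,:2]*1000).astype(np.float32)); return r
E
python3 - <<'E'
from h import *
for c in ['top','side']:
    im=grab(c); P,ok=cloud(im)
    print(c,'campos',np.linalg.inv(im['camera_from_world'])[:3,3])
    for n,(x,y) in dict(key=(.60,-.165),long=(.46,-.15),plug=(.515,-.295)).items():
        m=ok&(np.hypot(P[...,0]-x,P[...,1]-y)<.06)
        z=P[...,2][m]; h,e=np.histogram(z,np.arange(-.02,.1,.004)); print(n,dict(zip((e[:-1]*1000).round().astype(int),h)))
        a=P[m&(P[...,2]>.07)]; print(' top',rect(a),a.mean(0),len(a))
        b=P[m&(P[...,2]>.032)&(P[...,2]<.048)]
        if len(b)>5: print(' collar',cv2.minEnclosingCircle((b[:,:2]*1000).astype(np.float32)),b.mean(0))
    m=ok&(np.hypot(P[...,0]-.58,P[...,1]-.16)<.2)
    a=P[m&(P[...,2]>.055)&(P[...,2]<.09)]; print('cab',rect(a),a.mean(0),np.median(a[:,2]))
    hole=ok&(np.hypot(P[...,0]-.58,P[...,1]-.16)<.05)&(P[...,2]<.055)
    # boundary of hole: project pixels to z=.07
    v,u=np.nonzero(hole); q=np.array([deproj(im,a,b,z=.07) for a,b in zip(u,v)]); print('hole',rect(q),q.mean(0))
    t=ok&(abs(P[...,0]-.5)<.03)&(abs(P[...,1])<.05); print('table',np.median(P[t][:,2]),P[t][:,2].std())
E
```

```text
top campos [ 0.46924577 -0.05196287  0.74002019]
key {np.int64(-20): np.int64(0), np.int64(-16): np.int64(0), np.int64(-12): np.int64(0), np.int64(-8): np.int64(0), np.int64(-4): np.int64(945), np.int64(0): np.int64(814), np.int64(4): np.int64(8), np.int64(8): np.int64(11), np.int64(12): np.int64(71), np.int64(16): np.int64(3), np.int64(20): np.int64(0), np.int64(24): np.int64(0), np.int64(28): np.int64(0), np.int64(32): np.int64(7), np.int64(36): np.int64(165), np.int64(40): np.int64(159), np.int64(44): np.int64(16), np.int64(48): np.int64(9), np.int64(52): np.int64(15), np.int64(56): np.int64(15), np.int64(60): np.int64(12), np.int64(64): np.int64(16), np.int64(68): np.int64(15), np.int64(72): np.int64(10), np.int64(76): np.int64(50), np.int64(80): np.int64(205), np.int64(84): np.int64(7), np.int64(88): np.int64(0), np.int64(92): np.int64(0)}
 top ((609.6729125976562, -166.71446228027344), (55.673500061035156, 17.12873649597168), 21.91759490966797) [ 0.60840918 -0.16571872  0.0807233 ] 280
 collar ((609.9808349609375, -166.5328369140625), 28.99549102783203) [ 0.60653411 -0.16082331
[... 5377 characters left out ...]
np.int64(80): np.int64(158), np.int64(84): np.int64(26), np.int64(88): np.int64(0), np.int64(92): np.int64(0)}
 top ((515.7470092773438, -294.0606994628906), (55.87363815307617, 16.520151138305664), 10.80864143371582) [ 0.51392716 -0.29584012  0.08068393] 255
 collar ((515.280517578125, -293.6868591308594), 29.429067611694336) [ 0.51298774 -0.3003164   0.04036502]
cab ((571.7705688476562, 171.60250854492188), (205.5544891357422, 202.63621520996094), 83.07001495361328) [0.56568453 0.16281158 0.07030184] 0.07091902419132035
hole ((573.063232421875, 179.2810821533203), (13.7967529296875, 0.0), 172.6706085205078) [0.57306328 0.17928108 0.07      ]
table 0.000515724402278317 0.0017734586768535152
```

```bash
cat >> h.py <<'E'
from scipy.spatial.transform import Rotation as Ro
def tool_move(target, yaw_y=None, q=None):
    """target TCP world (m); yaw_y: desired world angle(s) deg of tool y axis (mod 180)"""
    s=arm.get_state(); R=Ro.from_quat(s['ee_rot']); M=R.as_matrix()
    print('t',round(s['time'],2),'pos',s['position'].round(4),'q7',s['qpos'][6].round(3),'tool x',M[:,0].round(3),'y ang',np.degrees(np.arctan2(M[1,1],M[0,1])).round(2),'F',s['force'].round(1),'w',round(s['gripper_width'],3))
    print(' shift tool mm',(M.T@(np.array(target)-s['position'])*1000).round(1))
    if yaw_y is not None:
        for y in (yaw_y,yaw_y+180):
            a=np.radians(y); Y=np.array([np.cos(a),np.sin(a),0]); X=np.array([0,0,-1.]); T=np.stack([X,Y,np.cross(X,Y)],1)
            print(' yaw',y,'rotvec tool deg',np.degrees(Ro.from_matrix(M.T@T).as_rotvec()).round(2))
E
python3 - <<'E'
from h import *
print(arm.tcp_to_grasp)
im=grab('top'); P,ok=cloud(im)
for th in (.066,.06,.05,.03):
    hole=ok&(np.hypot(P[...,0]-.571,P[...,1]-.170)<.07)&(P[...,2]<th)
    v,u=np.nonzero(hole); q=np.array([deproj(im,a,b,z=.07) for a,b in zip(u,v)]); print(th,'hole',rect(q),q.mean(0))
    print('   raw',rect(P[hole]))
tool_move([.6094,-.1661,.2],111)
E
```

```text
0.0187
0.066 hole ((568.7901611328125, 159.18345642089844), (58.45619201660156, 92.55488586425781), 83.5590591430664) [0.56982029 0.16967432 0.07      ]
   raw ((574.5079956054688, 168.77615356445312), (76.97445678710938, 101.5768051147461), 83.08349609375)
0.06 hole ((569.805908203125, 169.00189208984375), (33.866580963134766, 90.27888488769531), 83.22989654541016) [0.56948414 0.16875885 0.07      ]
   raw ((577.9739990234375, 183.80076599121094), (46.309139251708984, 98.31381225585938), 83.08349609375)
0.05 hole ((569.1993408203125, 167.98275756835938), (31.699542999267578, 89.3147201538086), 83.22989654541016) [0.56887189 0.16800097 0.07      ]
   raw ((578.7923583984375, 188.9944305419922), (35.8003044128418, 97.93994903564453), 83.08349609375)
0.03 hole ((569.1993408203125, 167.98275756835938), (31.699542999267578, 89.3147201538086), 83.22989654541016) [0.56887189 0.16800097 0.07      ]
   raw ((578.7923583984375, 188.9944305419922), (35.8003044128418, 97.93994903564453), 83.08349609375)
t 1.05 pos [0.2467 0.5743 0.2313] q7 -0.075 tool x [ 0.  0. -1.] y ang 66.75 F [-0.4  0.5  0.4] w 1.004
 shift tool mm [  31.3 -537.   625.5]
 yaw 111 rotvec tool deg [-44.25   0.    -0.  ]
 yaw 291 rotvec tool deg [ 1.3575e+02 -1.0000e-02 -0.0000e+00]
```

carry_out(steps=[0,-13,15,0,0,0,50,0,-26,30,0,0,0,50,1.5,-27,31.5,0,0,0,50,1.5,-27,31.5,0,0,0,50,1.5,-27,31.5,0,0,0,50,1.5,-27,31.5,0,0,0,50,1.5,-27,31.5,0,0,0,50,1.5,-27,31.5,0,0,0,50,1.5,-27,31.5,0,0,0,50,1.5,-27,31.5,0,0,0,50,1.5,-27,31.5,0,0,0,50,1.5,-27,31.5,0,0,0,50,1.5,-27,31.5,0,0,0,50,1.5,-27,31.5,0,0,0,50,1.5,-27,31.5,0,0,0,50,1.5,-27,31.5,0,0,0,50,1.5,-27,31.5,0,0,0,50,1.5,-27,31.5,0,0,0,50,1.5,-27,31.5,0,0,0,50,1.5,-27,31.5,0,0,0,50])

```text
time: 3.05
position: [0.6024, -0.1512, 0.2043]
ee_rot: [0.142, 0.693, -0.142, 0.693]
force: [-0.2, -0.1, -0.1]
gripper_width: 0.586
```

carry_out(steps=[0,-13,13,0,0,0,50,0,0,0,-7.4,0,0,50,0,0,0,-7.4,0,0,50,0,0,0,-7.4,0,0,50,0,0,0,-7.4,0,0,50,0,0,0,-7.4,0,0,50,0,0,0,-7.4,0,0,50,0,0,0,0,0,0,50])

```text
time: 3.85
position: [0.6084, -0.1663, 0.2044]
ee_rot: [-0.13, 0.695, 0.131, 0.695]
force: [-1.0, 0.5, 0.8]
gripper_width: 0.586
```

```bash
python3 - <<'E'
from h import *
tool_move([.6094,-.1661,.047],111); print(arm.get_state()['qpos'].round(2))
E
```

```text
t 3.85 pos [ 0.6084 -0.1663  0.2044] q7 2.2 tool x [ 0.     0.001 -1.   ] y ang 111.29 F [-1.   0.5  0.8] w 0.586
 shift tool mm [157.4  -0.3   0.9]
 yaw 111 rotvec tool deg [ 0.29  0.01 -0.03]
 yaw 291 rotvec tool deg [-1.7971e+02  5.0000e-02  2.0000e-02]
[ 0.07  0.47  0.17  1.6  -0.08  1.08  2.2 ]
```

carry_out(steps=[25,0,1,0,0,0,50,35,0,0,0,0,0,50,35,0,0,0,0,0,50,30,0,0,0,0,0,50,20,0,0,0,0,0,50,12,0,0,0,0,0,50,0,0,0,0,0,0,50,0,0,0,0,0,0,50])

```text
time: 4.65
position: [0.61, -0.1665, 0.0481]
ee_rot: [-0.129, 0.695, 0.129, 0.695]
force: [-0.9, -0.3, 0.0]
gripper_width: 0.586
```

```bash
python3 - <<'E'
from h import *
tool_move([.6094,-.1661,.047],111)
i=grab('side')['pixels'][:,:,::-1]
cv2.imwrite('pics/side1.png',cv2.resize(i[90:340,200:420],None,fx=2.4,fy=2.4,interpolation=cv2.INTER_CUBIC))
E
```

```text
t 4.65 pos [ 0.61   -0.1665  0.0481] q7 2.222 tool x [ 0.001 -0.    -1.   ] y ang 111.08 F [-0.9 -0.3  0. ] w 0.586
 shift tool mm [ 1.1  0.6 -0.5]
 yaw 111 rotvec tool deg [0.08 0.04 0.03]
 yaw 291 rotvec tool deg [-1.7992e+02 -5.0000e-02  7.0000e-02]
```

View pics/side1.png

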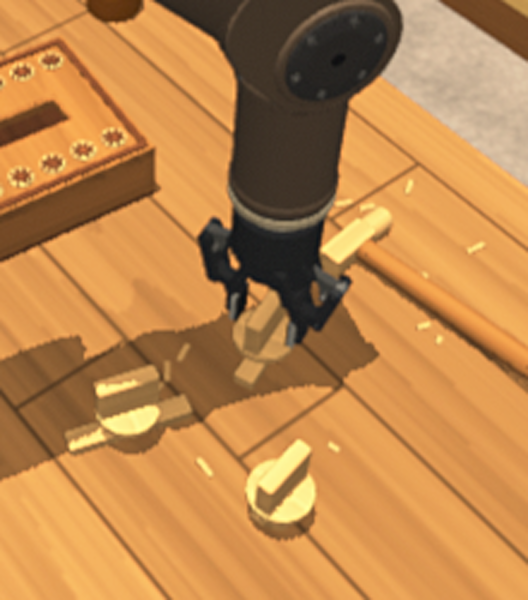

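The fingers straddle the handle of the short-foot key at about (265,325) in the crop, and both bystanders are untouched. Closing.

carry_out(steps=[0,0,0,0,0,0,30,0,0,0,0,0,0,20,0,0,0,0,0,0,10,0,0,0,0,0,0,5,0,0,0,0,0,0,5,0,0,0,0,0,0,5,-5,0,0,0,0,0,5,-15,0,0,0,0,0,5,-30,0,0,0,0,0,5,-35,0,0,0,0,0,5,-25,0,0,0,0,0,5,0,0,0,0,0,0,5], force=60)

```text
time: 5.9
position: [0.6118, -0.1672, 0.1624]
ee_rot: [-0.131, 0.693, 0.129, 0.698]
force: [-0.6, -0.6, -1.7]
gripper_width: 0.178
```

```bash
python3 - <<'E'
from h import *
tool_move([.5705,.1705,.157],83.1)
i=grab('side')['pixels'][:,:,::-1]
cv2.imwrite('pics/side2.png',cv2.resize(i[90:340,200:420],None,fx=2.4,fy=2.4,interpolation=cv2.INTER_CUBIC))
im=grab('side'); P,ok=cloud(im); m=ok&(np.hypot(P[...,0]-.609,P[...,1]+.166)<.05)
for a,b in((.08,.10),(.1,.13),(.13,.16)):
    k=P[m&(P[...,2]>a)&(P[...,2]<b)]; print(a,b,len(k), rect(k) if len(k)>5 else '')
E
```

```text
t 5.9 pos [ 0.6118 -0.1672  0.1624] q7 2.205 tool x [ 0.007 -0.001 -1.   ] y ang 111.13 F [-0.6 -0.6 -1.7] w 0.178
 shift tool mm [  4.7 329.9  83.2]
 yaw 83.1 rotvec tool deg [28.03  0.41  0.13]
 yaw 263.1 rotvec tool deg [-151.97   -0.17    0.55]
0.08 0.1 0 
0.1 0.13 142 ((590.9821166992188, -173.50845336914062), (34.421104431152344, 21.18901252746582), 19.88189125061035)
0.13 0.16 275 ((605.7821044921875, -171.0228729248047), (44.59650802612305, 56.76461410522461), 43.60755920410156)
```

View pics/side2.png

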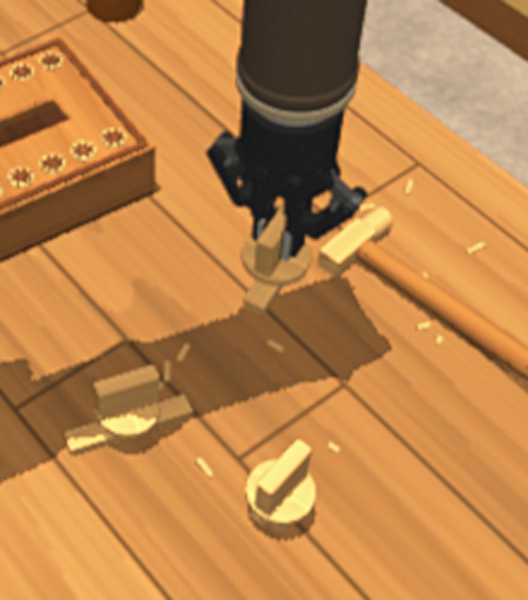

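The key is held upright: in the crop the foot is at (262,298) and the collar at (275,260). Now I carry it over the slot and align it.

carry_out(steps=[0,10,2.5,0,0,0,5,0,20,5,0,0,0,5,0,30,7.5,0,0,0,5,0,35,9,0,0,0,5,0,35,9,0,0,0,5,0,35,9,0,0,0,5,0,35,9,0,0,0,5,0,35,9,0,0,0,5,0,35,8.5,0,0,0,5,0,30,7.5,0,0,0,5,0,20,5,0,0,0,5,0,10,2,0,0,0,5,0,0,0,7,0,0,5,0,0,0,7,0,0,5,0,0,0,7,0,0,5,0,0,0,7,0,0,5,0,0,0,0,0,0,5,0,0,0,0,0,0,5])

```text
time: 7.8
position: [0.5674, 0.1708, 0.1568]
ee_rot: [0.041, 0.706, -0.041, 0.706]
force: [0.5, 0.3, -1.1]
gripper_width: 0.175
```

```bash
cat > look.py <<'E'
from h import *
import sys
tag=sys.argv[1]
tool_move([.5705,.1705,.085],83.1)
for c,(r0,r1,c0,c1) in dict(top=(90,260,50,250),side=(40,240,110,310)).items():
    i=grab(c)['pixels'][:,:,::-1]
    cv2.imwrite(f'pics/{c}_{tag}.png',cv2.resize(i[r0:r1,c0:c1],None,fx=3,fy=3,interpolation=cv2.INTER_CUBIC))
E
python3 look.py a
```

```text
t 7.8 pos [0.5674 0.1708 0.1568] q7 1.187 tool x [-0.001 -0.001 -1.   ] y ang 83.33 F [ 0.5  0.3 -1.1] w 0.175
 shift tool mm [71.8  0.1  3.2]
 yaw 83.1 rotvec tool deg [ 0.23 -0.05  0.05]
 yaw 263.1 rotvec tool deg [-1.7977e+02 -8.0000e-02 -8.0000e-02]
```

View pics/top_a.png

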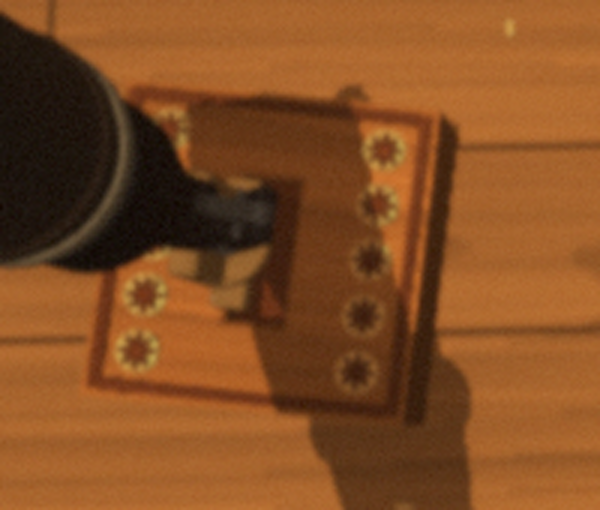

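View pics/side_a.png

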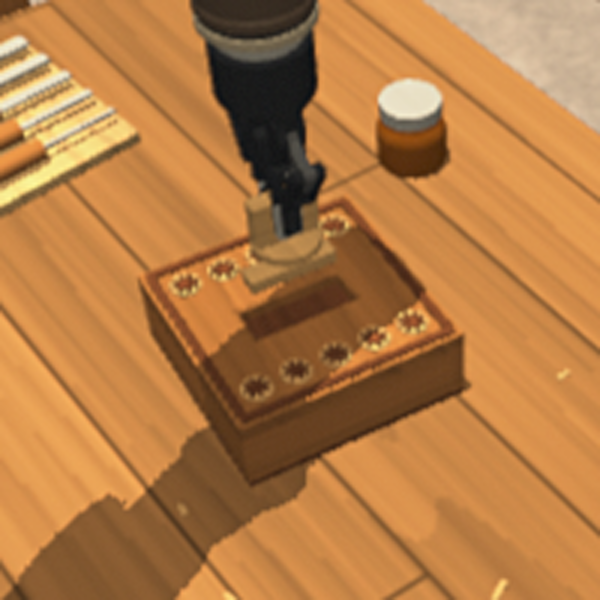

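```bash
cat > meas.py <<'E'
from h import *
s=arm.get_state(); p=s['position']; zb=p[2]-.047
for c in('side','top'):
    im=grab(c); P,ok=cloud(im); m=ok&(np.hypot(P[...,0]-p[0],P[...,1]-p[1])<.05)
    for n,a,b in(('foot',zb+.0,zb+.016),('collar',zb+.030,zb+.043),('handletop',zb+.075,zb+.086)):
        k=P[m&(P[...,2]>a)&(P[...,2]<b)]
        if len(k)>10: print(c,n,len(k),rect(k),k[:,2].min().round(4),k[:,2].max().round(4), cv2.minEnclosingCircle((k[:,:2]*1000).astype(np.float32)))
E
python3 meas.py
```

```text
side foot 201 ((567.7560424804688, 169.81637573242188), (21.65347671508789, 75.82530975341797), 83.15034484863281) 0.1103 0.1257 ((567.9984130859375, 171.58267211914062), 38.3963737487793)
side collar 186 ((563.466552734375, 157.53250122070312), (31.855426788330078, 57.202125549316406), 72.80667114257812) 0.1402 0.1524 ((567.2036743164062, 169.36419677734375), 28.68895721435547)
side handletop 81 ((562.4446411132812, 170.557373046875), (32.878875732421875, 41.96973419189453), 46.65046691894531) 0.1852 0.1958 ((560.3619384765625, 167.47613525390625), 22.203001022338867)
top foot 138 ((567.4435424804688, 169.5530242919922), (20.28229331970215, 75.62628173828125), 83.33953094482422) 0.1116 0.1254 ((567.5067138671875, 169.39309692382812), 38.448768615722656)
top collar 158 ((561.2211303710938, 164.90798950195312), (42.28426742553711, 49.49212646484375), 41.0189323425293) 0.1404 0.1527 ((566.454345703125, 169.2171173095703), 28.45532989501953)
top handletop 123 ((566.3726806640625, 162.72596740722656), (26.819721221923828, 56.202110290527344), 79.60546112060547) 0.1855 0.1947 ((567.803466796875, 170.52589416503906), 28.174951553344727)
```

carry_out(steps=[0,1,3,0,0,0,5,8,0,0,0,0,0,5,12,0,0,0,0,0,5,12,0,0,0,0,0,5,12,0,0,0,0,0,5,10,0,0,0,0,0,5,6,0,0,0,0,0,5,3,0,0,0,0,0,5,0,0,0,0,0,0,5])

```text
time: 8.9
position: [0.5709, 0.1719, 0.094]
ee_rot: [0.042, 0.706, -0.042, 0.706]
force: [0.6, 0.2, -1.2]
gripper_width: 0.178
```

```bash
python3 look.py b; python3 meas.py
```

```text
t 8.9 pos [0.5709 0.1719 0.094 ] q7 1.204 tool x [-0. -0. -1.] y ang 83.14 F [ 0.6  0.2 -1.2] w 0.178
 shift tool mm [ 9.  -1.4 -0.2]
 yaw 83.1 rotvec tool deg [ 0.04 -0.02  0.01]
 yaw 263.1 rotvec tool deg [-1.7996e+02 -2.0000e-02 -3.0000e-02]
side foot 116 ((574.5579833984375, 178.33953857421875), (32.991355895996094, 90.7751693725586), 82.12791442871094) 0.052 0.0636 ((574.53076171875, 178.14312744140625), 46.83448791503906)
side collar 171 ((566.6978759765625, 158.21266174316406), (31.19038963317871, 55.98749542236328), 72.09465026855469) 0.0779 0.0906 ((569.9500732421875, 168.43820190429688), 28.104389190673828)
side handletop 72 ((560.0169677734375, 171.5378875732422), (37.04942321777344, 34.17783737182617), 68.45016479492188) 0.123 0.133 ((564.2786254882812, 170.82696533203125), 21.816755294799805)
top foot 158 ((571.5616455078125, 172.68052673339844), (33.71272659301758, 92.30245208740234), 82.73416900634766) 0.0487 0.0632 ((571.494384765625, 172.08164978027344), 48.921112060546875)
top collar 126 ((564.2684326171875, 165.0316925048828), (40.68318557739258, 53.22014236450195), 42.54206085205078) 0.0793 0.0903 ((570.6988525390625, 170.161865234375), 28.598302841186523)
top handletop 95 ((568.9907836914062, 162.5724639892578), (24.773704528808594, 56.014400482177734), 74.46964263916016) 0.1228 0.1306 ((570.836181640625, 169.26004028320312), 28.075735092163086)
```

View pics/side_b.png

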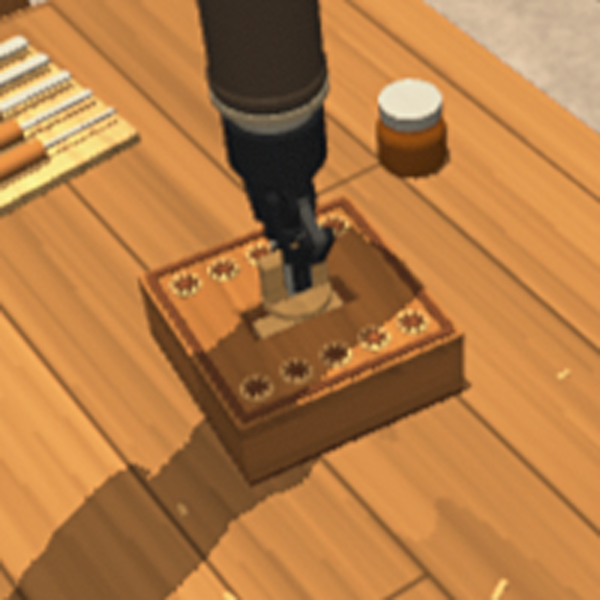

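The foot sits in the slot without touching it, and the force is about 0. Lowering the last 8 mm gently.

carry_out(steps=[2,0,0,0,0,0,5,2,0,0,0,0,0,5,1.5,0,0,0,0,0,5,1,0,0,0,0,0,5,0.5,0,0,0,0,0,5,0,0,0,0,0,0,5])

```text
time: 9.7
position: [0.5709, 0.1719, 0.0872]
ee_rot: [0.042, 0.706, -0.042, 0.706]
force: [-0.3, 0.8, -0.6]
gripper_width: 0.175
```

carry_out(steps=[0.5,0,0,0,0,0,5,0,0,0,0,0,0,5])

```text
time: 9.9
position: [0.571, 0.1719, 0.0868]
ee_rot: [0.042, 0.706, -0.042, 0.706]
force: [-0.0, -0.5, -1.0]
gripper_width: 0.178
```

carry_out(steps=[0.5,0,0,0,0,0,5,0,0,0,0,0,0,5])

```text
time: 10.1
position: [0.571, 0.1719, 0.0864]
ee_rot: [0.042, 0.706, -0.042, 0.706]
force: [0.5, -0.7, -0.5]
gripper_width: 0.18
```

carry_out(steps=[0.5,0,0,0,0,0,5,0,0,0,0,0,0,5])

```text
time: 10.3
position: [0.571, 0.172, 0.0863]
ee_rot: [0.042, 0.706, -0.042, 0.706]
force: [-1.1, 0.3, 4.6]
gripper_width: 0.177
```

carry_out(steps=[0.5,0,0,0,0,0,5,0,0,0,0,0,0,5])

```text
time: 10.5
position: [0.5711, 0.172, 0.0863]
ee_rot: [0.042, 0.706, -0.042, 0.706]
force: [-3.0, -0.4, 9.9]
gripper_width: 0.18
```

carry_out(steps=[0.5,0,0,0,0,0,5,0,0,0,0,0,0,5])

```text
time: 10.7
position: [0.5711, 0.1721, 0.0862]
ee_rot: [0.043, 0.706, -0.042, 0.706]
force: [-5.0, -0.3, 14.6]
gripper_width: 0.18
```

carry_out(steps=[-1,0,0,0,0,0,5,0,0,0,3,0,0,5,0,0,0,6,0,0,5,0,0,0,6,0,0,5])

```text
time: 11.1
position: [0.572, 0.1717, 0.0863]
ee_rot: [0.136, 0.693, -0.135, 0.695]
force: [1.5, 0.5, 1.9]
gripper_width: 0.182
```

carry_out(steps=[0,0,0,7.5,0,0,5,0,0,0,7.5,0,0,5,0,0,0,7.5,0,0,5,0,0,0,7.5,0,0,5,0,0,0,7.5,0,0,5,0,0,0,7.5,0,0,5,0,0,0,7.5,0,0,5,0,0,0,7.5,0,0,5,0,0,0,7.5,0,0,5,0,0,0,5,0,0,5,0,0,0,2.5,0,0,5,0,0,0,0,0,0,5,0,0,0,0,0,0,5])

```text
time: 12.4
position: [0.5717, 0.1718, 0.0863]
ee_rot: [0.529, 0.469, -0.528, 0.47]
force: [0.9, -1.2, 5.0]
gripper_width: 0.178
```

```bash
python3 - <<'E'
from h import *
tool_move([.5705,.1705,.086],-6.9)
E
python3 look.py c; python3 meas.py
```

```text
t 12.4 pos [0.5717 0.1718 0.0863] q7 -0.056 tool x [ 0.002  0.    -1.   ] y ang -6.81 F [ 0.9 -1.2  5. ] w 0.178
 shift tool mm [ 0.3 -1.   1.5]
 yaw -6.9 rotvec tool deg [ 0.09 -0.02 -0.08]
 yaw 173.1 rotvec tool deg [-1.7991e+02  1.3000e-01 -3.0000e-02]
t 12.4 pos [0.5717 0.1718 0.0863] q7 -0.056 tool x [ 0.002  0.    -1.   ] y ang -6.81 F [ 0.9 -1.2  5. ] w 0.178
 shift tool mm [ 1.3 -1.   1.5]
 yaw 83.1 rotvec tool deg [-8.991e+01  5.000e-02 -8.000e-02]
 yaw 263.1 rotvec tool deg [ 9.009e+01 -8.000e-02 -5.000e-02]
side collar 424 ((569.861083984375, 168.58702087402344), (90.1480712890625, 98.12960052490234), 63.75014114379883) 0.0693 0.0823 ((571.236328125, 171.7174072265625), 49.888145446777344)
side handletop 131 ((569.6528930664062, 165.2030487060547), (35.53107452392578, 41.68928146362305), 20.41943359375) 0.1143 0.1253 ((570.7496337890625, 165.94688415527344), 24.09471893310547)
top collar 619 ((569.3394775390625, 151.7850341796875), (59.05653762817383, 99.55193328857422), 82.9496078491211) 0.0693 0.082 ((571.689453125, 171.770751953125), 49.919803619384766)
top handletop 179 ((568.4940185546875, 158.12147521972656), (27.640466690063477, 33.95209884643555), 28.01426887512207) 0.1145 0.1249 ((564.8453369140625, 157.81536865234375), 18.43568229675293)
```

View pics/side_c.png

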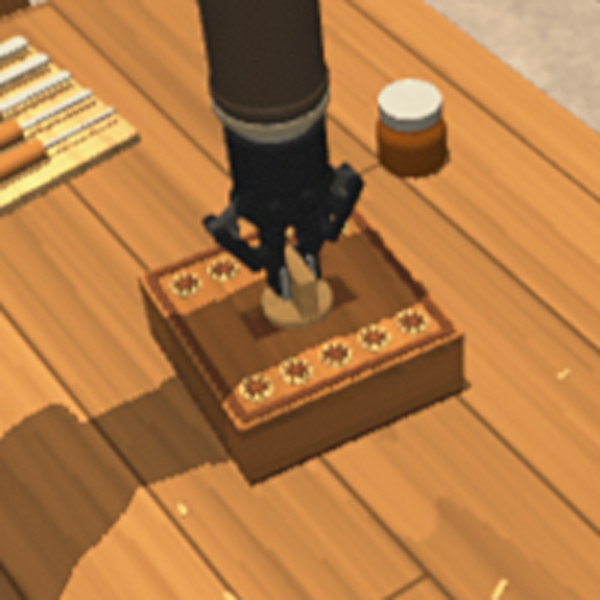

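View pics/top_c.png

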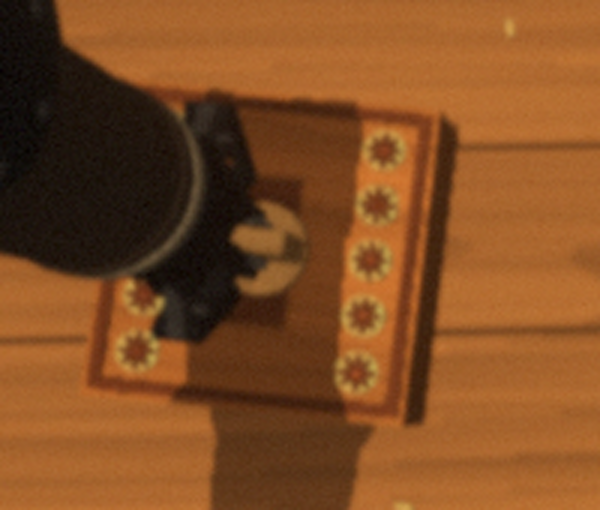

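The key is turned across the slot and the collar is seated on the panel. Releasing and retreating straight up.

carry_out(steps=[-0.5,0,0,0,0,0,12,0,0,0,0,0,0,25,0,0,0,0,0,0,50,0,0,0,0,0,0,50,0,0,0,0,0,0,50,0,0,0,0,0,0,50])

```text
time: 13.2
position: [0.5709, 0.1719, 0.0862]
ee_rot: [-0.529, -0.469, 0.529, -0.469]
force: [0.9, -0.8, -0.2]
gripper_width: 0.587
```

carry_out(steps=[-8,0,0,0,0,0,50,-15,0,0,0,0,0,50,-25,0,0,0,0,0,50,-30,0,0,0,0,0,50,-30,0,0,0,0,0,50,-20,0,0,0,0,0,50,0,35,0,0,0,0,50,0,0,-40,0,0,0,50,0,0,-40,0,0,0,50,0,0,-40,0,0,0,50,0,0,-40,0,0,0,50,0,0,-30,0,0,0,50,0,0,0,0,0,0,50])

```text
time: 14.5
position: [0.6271, 0.3628, 0.2147]
ee_rot: [0.528, 0.472, -0.527, 0.471]
force: [-0.1, 1.1, -1.2]
gripper_width: 0.585
```

```bash
python3 look.py d; python3 - <<'E'
from h import *
for c in ['top','side']:
    im=grab(c,c+'_d_full.png'); P,ok=cloud(im)
    for n,(x,y,dz) in dict(key=(.571,.171,.038),long=(.464,-.152,0),plug=(.5157,-.295,0)).items():
        m=ok&(np.hypot(P[...,0]-x,P[...,1]-y)<.045)
        a=P[m&(P[...,2]>.07+dz)]
        b=P[m&(P[...,2]>.034+dz)&(P[...,2]<.046+dz)]
        print(c,n,'top',rect(a) if len(a)>5 else '',np.percentile(a[:,2],[5,50,95]).round(4) if len(a) else '')
        if n=='key':
            b=P[m&(P[...,2]>.075)&(P[...,2]<.083)]; print('collar z',np.median(b[:,2]),np.percentile(b[:,2],[10,90]),rect(b))
            A=np.c_[b[:,:2]-b[:,:2].mean(0),np.ones(len(b))]; print('tilt',np.linalg.lstsq(A,b[:,2],rcond=None)[0])
E
```

```text
t 14.5 pos [0.6271 0.3628 0.2147] q7 -0.372 tool x [-0.     0.002 -1.   ] y ang -6.44 F [-0.1  1.1 -1.2] w 0.585
 shift tool mm [129.2 -34.6 197.7]
 yaw 83.1 rotvec tool deg [-8.954e+01 -1.100e-01 -8.000e-02]
 yaw 263.1 rotvec tool deg [ 9.046e+01 -8.000e-02  1.100e-01]
top key top ((569.606201171875, 169.40695190429688), (55.70525360107422, 16.01341438293457), 83.3507080078125) [0.1139 0.1194 0.1217]
collar z 0.07768783490663517 [0.07632784 0.07916085] ((569.4351196289062, 168.20086669921875), (54.64984893798828, 56.70195007324219), 77.71622467041016)
tilt [4.89811527e-03 4.34315196e-05 7.77566963e-02]
top long top ((464.279296875, -152.24481201171875), (16.301898956298828, 55.54237747192383), 72.56596374511719) [0.0757 0.0814 0.0835]
top plug top ((515.6760864257812, -295.36468505859375), (55.439971923828125, 16.808115005493164), 10.6920804977417) [0.0725 0.0813 0.0834]
side key top ((569.1395874023438, 170.1019287109375), (58.87091064453125, 16.620317459106445), 82.19341278076172) [0.1092 0.1193 0.1225]
collar z 0.07855408574359868 [0.07631406 0.0807252 ] ((567.96630859375, 167.6588134765625), (53.77261734008789, 55.20637893676758), 59.98407745361328)
tilt [ 0.00592192 -0.00142536  0.07856472]
side long top ((464.6527099609375, -150.7828369140625), (18.431116104125977, 56.49666213989258), 74.38996887207031) [0.0717 0.0815 0.0847]
side plug top ((516.62890625, -294.43115234375), (57.17757034301758, 16.79291534423828), 12.244331359863281) [0.0722 0.0817 0.0848]
```

View pics/side_d.png

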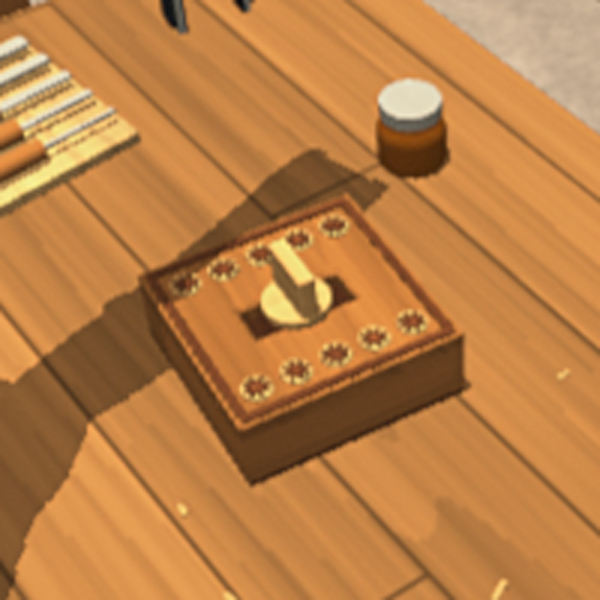

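View pics/top_d.png

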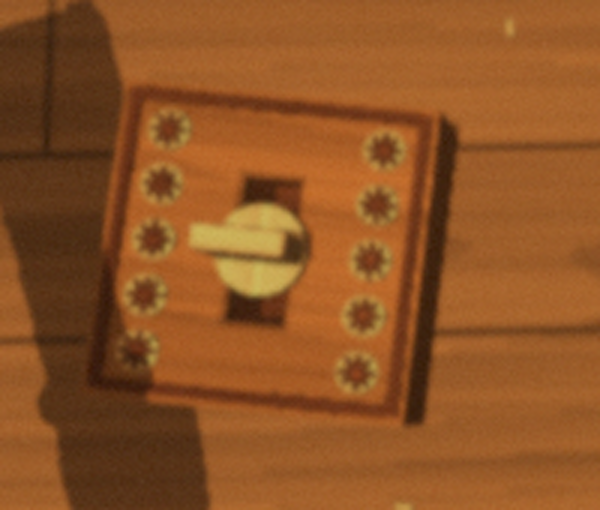

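The key stands at (569,170) mm with its handle at 83°, square to the slot at −7°. The collar is level with its top at about 78 mm, and the bystanders haven't moved. Handing in.

```bash
python3 -c "
from station import arm
print(arm.finish_job())"
```

```text
the job is handed in; nothing more can be done
None
```

The panel is fastened with the short-footed key and the job is handed in. It took about 15 s of robot time against the 42 s limit.

I gripped the key by its handle, lined the foot up with the slot and lowered it until the collar touched the panel. The force there peaked at about 15 N. I eased off, turned the key 90°, let go and moved the gripper clear.

Last checks, from both cameras:
- **Position:** the key is about 2 mm from the slot centre.
- **Turn:** the handle is at about 83° and the slot at −7°, so it lies square across. The foot cannot be seen under the panel, so its position is taken from the handle.
- **Seating:** the collar's top is at about 78 mm, as expected when it rests on the 70 mm panel, with less than 0.5° of tilt.
- **Bystanders:** the long-footed key and the plug stand where they were, within about 1 mm.

None of these checks failed or disagreed.

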